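# Set the lipstick moulds out by length on the warming plate

### The job

Get the four aluminium lipstick moulds warming, ready for pouring: stand one in the middle of each dark pad on the warming plate, cavities up and lying straight along the pad, in order of length, with the longest on the pad next to the steel melting pot and the shortest at the far end of the row. Put each mould down gently rather than dropping it, and leave the black lipstick case standing where it is.

Things in the scene. Friction and masses are not known exactly. Their poses are not given: they have to be found in the camera images.
- mould2_mid (a point): Centre (half-way up) of the loose aluminium mould with two dark round cavities on top: block 70 mm long (x), 34 wide (y), 45 high (z up), about 268 g. Two clamp screws, 13 mm across, stick out 12 mm from its +y side at mid height, 26.5 mm either way from the middle; between them pinch the bare long sides. Starts upright on the bench between robot and plate, x roughly away from the robot.
- mould3_mid (a point): Centre (half-way up) of the loose aluminium mould with three dark round cavities on top: block 95 mm long (x), 34 wide (y), 45 high (z up), about 363 g. Two clamp screws, 13 mm across, stick out 12 mm from its +y side at mid height, 39 mm either way from the middle; between them pinch the bare long sides. Starts upright on the bench between robot and plate, x roughly away from the robot.
- mould4_mid (a point): Centre (half-way up) of the loose aluminium mould with four dark round cavities on top: block 120 mm long (x), 34 wide (y), 45 high (z up), about 459 g. Two clamp screws, 13 mm across, stick out 12 mm from its +y side at mid height, 51.5 mm either way from the middle; between them pinch the bare long sides. Starts upright on the bench between robot and plate, x roughly away from the robot.
- mould5_mid (a point): Centre (half-way up) of the loose aluminium mould with five dark round cavities on top: block 145 mm long (x), 34 wide (y), 45 high (z up), about 555 g. Two clamp screws, 13 mm across, stick out 12 mm from its +y side at mid height, 64 mm either way from the middle; between them pinch the bare long sides. Starts upright on the bench between robot and plate, x roughly away from the robot.
- pad_1: Dark flat rubber pad fixed on the warming plate, an end pad, at the -y end of the row: 155 mm long (x, roughly away from the robot), 44 wide (y), 2 thick. Origin: centre of its underside, 40 mm above the bench; a mould stands on its upper face, 2 mm higher. The four pads lie parallel, side by side along y, 80 mm between centres, on a fixed low plate 170 x 340 x 40 mm.
- pad_2: Dark flat rubber pad fixed on the warming plate, next to pad_1: 155 mm long (x, roughly away from the robot), 44 wide (y), 2 thick. Origin: centre of its underside, 40 mm above the bench; a mould stands on its upper face, 2 mm higher. The four pads lie parallel, side by side along y, 80 mm between centres, on a fixed low plate 170 x 340 x 40 mm.
- pad_3: Dark flat rubber pad fixed on the warming plate, next to pad_4: 155 mm long (x, roughly away from the robot), 44 wide (y), 2 thick. Origin: centre of its underside, 40 mm above the bench; a mould stands on its upper face, 2 mm higher. The four pads lie parallel, side by side along y, 80 mm between centres, on a fixed low plate 170 x 340 x 40 mm.
- pad_4: Dark flat rubber pad fixed on the warming plate, the other end pad, at the +y end: 155 mm long (x, roughly away from the robot), 44 wide (y), 2 thick. Origin: centre of its underside, 40 mm above the bench; a mould stands on its upper face, 2 mm higher. The four pads lie parallel, side by side along y, 80 mm between centres, on a fixed low plate 170 x 340 x 40 mm.
- pot: Steel wax melting pot (lid with black knob, white heater base), fixed, 120 mm across, 116 mm high, handle reaching 81 mm from its axis. Origin: centre of its underside on the bench. It stands just past either end of the plate; a plain white closed tub (98 mm across, 86 mm high) stands past the other.
- lipstick_mid (a point): Centre (half-way up) of a loose black lipstick case standing upright on the bench at the robot's right, 21 mm across, 76 mm high; a bystander, to be left alone.
Not all that is in view belongs to the job. What is shaped like the part that bears mould3_mid but blue or purple is not meant.

How it is judged:
At the end, for the whole second after the job is handed in: Each mould upright (0.1 rad) on its own pad, within 15 mm of the pad's centre along it and 12 mm across, parallel to it within 0.2 rad (either way round); from the pad next to the pot: five-, four-, three-, two-cavity mould; all released and at rest (((y of pot in the frame of pad_1 above 0 m and (x of mould2_mid in the frame of pad_1 between -0.015 and 0.015 m and y of mould2_mid in the frame of pad_1 between -0.012 and 0.012 m and z of mould2_mid in the frame of pad_1 between 0.018 and 0.03 m and angle between mould2_mid's own z axis and vertical below 0.1 rad and angle between the x axis of mould2_mid and the x axis of pad_1, either way round below 0.2 rad and linear speed of mould2 below 0.02 m/s and angular speed of mould2 below 0.15 rad/s) and (x of mould3_mid in the frame of pad_2 between -0.015 and 0.015 m and y of mould3_mid in the frame of pad_2 between -0.012 and 0.012 m and z of mould3_mid in the frame of pad_2 between 0.018 and 0.03 m and angle between mould3_mid's own z axis and vertical below 0.1 rad and angle between the x axis of mould3_mid and the x axis of pad_2, either way round below 0.2 rad and linear speed of mould3 below 0.02 m/s and angular speed of mould3 below 0.15 rad/s) and (x of mould4_mid in the frame of pad_3 between -0.015 and 0.015 m and y of mould4_mid in the frame of pad_3 between -0.012 and 0.012 m and z of mould4_mid in the frame of pad_3 between 0.018 and 0.03 m and angle between mould4_mid's own z axis and vertical below 0.1 rad and angle between the x axis of mould4_mid and the x axis of pad_3, either way round below 0.2 rad and linear speed of mould4 below 0.02 m/s and angular speed of mould4 below 0.15 rad/s) and (x of mould5_mid in the frame of pad_4 between -0.015 and 0.015 m and y of mould5_mid in the frame of pad_4 between -0.012 and 0.012 m and z of mould5_mid in the frame of pad_4 between 0.018 and 0.03 m and angle between mould5_mid's own z axis and vertical below 0.1 rad and angle between the x axis of mould5_mid and the x axis of pad_4, either way round below 0.2 rad and linear speed of mould5 below 0.02 m/s and angular speed of mould5 below 0.15 rad/s)) or (y of pot in the frame of pad_1 below 0 m and (x of mould2_mid in the frame of pad_4 between -0.015 and 0.015 m and y of mould2_mid in the frame of pad_4 between -0.012 and 0.012 m and z of mould2_mid in the frame of pad_4 between 0.018 and 0.03 m and angle between mould2_mid's own z axis and vertical below 0.1 rad and angle between the x axis of mould2_mid and the x axis of pad_4, either way round below 0.2 rad and linear speed of mould2 below 0.02 m/s and angular speed of mould2 below 0.15 rad/s) and (x of mould3_mid in the frame of pad_3 between -0.015 and 0.015 m and y of mould3_mid in the frame of pad_3 between -0.012 and 0.012 m and z of mould3_mid in the frame of pad_3 between 0.018 and 0.03 m and angle between mould3_mid's own z axis and vertical below 0.1 rad and angle between the x axis of mould3_mid and the x axis of pad_3, either way round below 0.2 rad and linear speed of mould3 below 0.02 m/s and angular speed of mould3 below 0.15 rad/s) and (x of mould4_mid in the frame of pad_2 between -0.015 and 0.015 m and y of mould4_mid in the frame of pad_2 between -0.012 and 0.012 m and z of mould4_mid in the frame of pad_2 between 0.018 and 0.03 m and angle between mould4_mid's own z axis and vertical below 0.1 rad and angle between the x axis of mould4_mid and the x axis of pad_2, either way round below 0.2 rad and linear speed of mould4 below 0.02 m/s and angular speed of mould4 below 0.15 rad/s) and (x of mould5_mid in the frame of pad_1 between -0.015 and 0.015 m and y of mould5_mid in the frame of pad_1 between -0.012 and 0.012 m and z of mould5_mid in the frame of pad_1 between 0.018 and 0.03 m and angle between mould5_mid's own z axis and vertical below 0.1 rad and angle between the x axis of mould5_mid and the x axis of pad_1, either way round below 0.2 rad and linear speed of mould5 below 0.02 m/s and angular speed of mould5 below 0.15 rad/s)))); the robot touches nothing.
It fails at once if the two-cavity mould is dropped (falls free faster than 0.5 m/s) (linear speed of mould2 above 0.5 m/s and contact force between the fingers and mould2 below 0.05 N).
It fails at once if the three-cavity mould is dropped (falls free faster than 0.5 m/s) (linear speed of mould3 above 0.5 m/s and contact force between the fingers and mould3 below 0.05 N).
It fails at once if the four-cavity mould is dropped (falls free faster than 0.5 m/s) (linear speed of mould4 above 0.5 m/s and contact force between the fingers and mould4 below 0.05 N).
It fails at once if the five-cavity mould is dropped (falls free faster than 0.5 m/s) (linear speed of mould5 above 0.5 m/s and contact force between the fingers and mould5 below 0.05 N).
It fails at once if the lipstick case is shifted by more than 20 mm or knocked over (distance of lipstick_mid from where it was at the start of the episode above 0.02 m or angle between lipstick_mid's own z axis and vertical above 0.3 rad).
It also fails if it takes over 93 s, if anything falls off the work surface, if the arm or the gripper's body presses on something with over 40 N, if the wrist force passes 120 N, or if a joint passes its speed limit or range.

### The arm

A 6-joint arm with a two-finger parallel gripper is mounted at the origin on the work surface. World frame = base frame: x ahead of the robot, y to its left, z up, the work surface at z = 0. Lengths are in m, angles in rad, forces in N, time in s.
With the tool pointing down it reaches from about 0.35 to 0.775 m from the base axis. Payload 5.5 kg.
Tool frame: the origin (TCP) lies at the very end of the fingers, on their centre line; the grasp point (between the pads) lies behind it (env.hold_point_z is the z of the grasp point in the tool frame, in m); z points along the fingers, y is the line along which they close (so a half turn about z gives the same grasp; the last joint's range is limited). The gripper opens to 85 mm and grips with 20 to 120 N. Pads are 22 mm wide; open, the fingers measure 114 mm over their backs; the gripper's body (76 mm by 85 mm) begins 54 mm behind the grasp point. The pads swing forward as they close: fully open they stand 13 mm farther back than shut.
Start: joints at [-0.14, 0.313, 0.046, 1.304, 0, 1.431], TCP at [0.575, -0, 0.231] pointing down, gripper open.
Joint ranges: [-2.76, 2.76], [-0.86, 1.69], [-1.03, 1.26], [-2.2, 2.34], [-1.47, 1.5], [-3.14, 3.14]. Speed limits (rad/s): [2.57, 2.57, 3.14, 3.14, 3.14, 3.14].

### API

Orientations are given as a unit quaternion [w, x, y, z].
In Python, from workcell import env gives the robot as it stands.
- The arm moves only by the tool arm_command, never from a script. Its argument "rows" is a list of rows, each an object with "delta_pos": the shift along the tool's x, y, z scaled (see below), a list of three; "rot": the turn, a rotation vector about the tool's x, y, z scaled (see below), a list of three; "fingers": the closure, from 0 (fully open) to 1 (shut). A call has 1 to 20 rows; each row shifts and turns the commanded pose from where the row before left it, along the tool's axes as they then stand; what a row does not reach is not made up. The controller multiplies each number of a shift by 0.02 m and each number of a turn by 360 degrees. A row lasts 1/10 s, in which the tool goes at most 50 mm and 8.59 degrees, less where a joint would pass 70% of its speed; a pose out of reach is approached as far as the arm can. A call with a number of a shift or a turn outside -1 to 1 is refused whole. A call with a gripper value outside its range is refused whole. The fingers move at their own pace and stop on an object; "squeeze" is the grip in N (left out, the last holds). Time passes only in rows, so rows that do not move let the fingers close. It gives the time, the measured TCP pose, the force and the opening at its end, in the units of the state.
- env.get_state(): the state, without advancing time (a new reading comes with each control period).
- env.read_camera(name): name is "scene" or "side" or "wrist"; returns (picture, depth): 480x640x3 uint8, blue, green, red; 480x640 float32, m along the optical axis (not along the pixel's ray), 0 where there is no reading.
- env.get_calibration(name): a dict with "mtx" (3x3 intrinsics, pixels), "R" (3x3) and "t" (3): a world point X has camera coordinates R X + t. Camera axes: x right, y down, z forward; pixel columns grow to the right and rows downward; lengths in m; the calibration is good to about 2 mm. A picture is of the moment at which its call begins: read the wrist's pose just before it. get_calibration takes no time and is no camera call; for the wrist camera it gives the pose at the moment of the call.
- env.hand_in(): hands the job in, once; it reports no verdict.
The state is a dict: "clock": time; "joint_pos": joint angles; "qvel": joint speeds; "tau": joint torques, N m; "tcp_pos": TCP position; "orientation": TCP orientation; "wrist_force": force on the tool from outside, world axes, zero at the start; "ft_torque": the same for the moment, N m; "finger_gap": finger opening in m.
Only numpy, scipy, OpenCV 4.12 (cv2) and the standard library are available. Lean on these libraries where they do the work, as an engineer would, in place of code of your own. Each camera call takes 0.05 s, during which the arm holds its last target. There are 200 camera calls.

## Working session

There is one attempt and no reset: what is moved stays moved. The work goes in short steps, Python scripts to look and compute and a tool call to move; the robot and the scene stay as the last step left them, time stands still between calls to the robot, and variables do not carry over. Pictures are saved under pics/ and viewed, on a budget of 14 in all, crops included, one or two more only if the job needs it, and the job is handed in when it is done.

Besides the shell and the picture viewer there is one more tool, called after "Emit:" as name(argument=value, ...), one argument or row to a line, values as JSON. arm_command: Moves the arm, as the interface text tells. Shifts and turns lie within -1 to 1; 1 stands for 0.02 m of shift or 360 degrees of turn. Its arguments: {"type":"object","properties":{"rows":{"type":"array","items":{"type":"object","properties":{"delta_pos":{"type":"array","items":{"type":"number","minimum":-1,"maximum":1}},"rot":{"type":"array","items":{"type":"number","minimum":-1,"maximum":1}},"fingers":{"type":"number"}}}},"squeeze":{"type":"number"}},"required":["rows"]}

```bash
mkdir -p pics
cat > h.py <<'E'
import numpy as np, cv2
from workcell import env
def grab(name):
    c=env.get_calibration(name); im,d=env.read_camera(name)
    return im,d,c
def cloud(d,c):
    v,u=np.mgrid[:480,:640]; K=np.array(c["mtx"])
    P=np.stack([(u-K[0,2])/K[0,0]*d,(v-K[1,2])/K[1,1]*d,d],-1)
    return (P-np.array(c["t"]))@np.array(c["R"])
E
python3 - <<'E'
from h import *
print(env.hold_point_z, env.get_state())
for n in ["scene","side","wrist"]:
    im,d,c=grab(n); cv2.imwrite(f"pics/{n}0.png",im); np.savez(f"{n}0.npz",im=im,d=d,**{k:np.array(v) for k,v in c.items()})
    print(n,-np.array(c["R"]).T@np.array(c["t"]))
E
```

```text
-0.0187 {'clock': 0.0, 'joint_pos': array([-1.39588629e-01,  3.13994191e-01,  4.50039683e-02,  1.30356524e+00,
        1.34332854e-05,  1.43120557e+00]), 'qvel': array([ 0.00091833, -0.00101569,  0.0006511 , -0.00016575,  0.00045727,
       -0.00039523]), 'tau': array([-2.90074182e-03, -4.80629075e+01,  2.98531097e+01,  1.95313990e-02,
       -3.83516899e-04, -4.27451073e-05]), 'tcp_pos': array([5.74516984e-01, 6.88467700e-05, 2.30422593e-01]), 'orientation': array([-7.06475750e-04,  7.07105759e-01,  7.07107256e-01, -5.23997879e-04]), 'wrist_force': array([-0.02218488, -0.13718147,  0.09891206]), 'ft_torque': array([0.07069199, 0.02691187, 0.04231234]), 'finger_gap': 0.08517208288026921}
scene [ 0.99335871 -0.7026915   0.80250763]
side [ 0.31725715 -0.95678892  0.85430132]
wrist [0.57510424 0.0722729  0.37248864]
```

View pics/scene0.png

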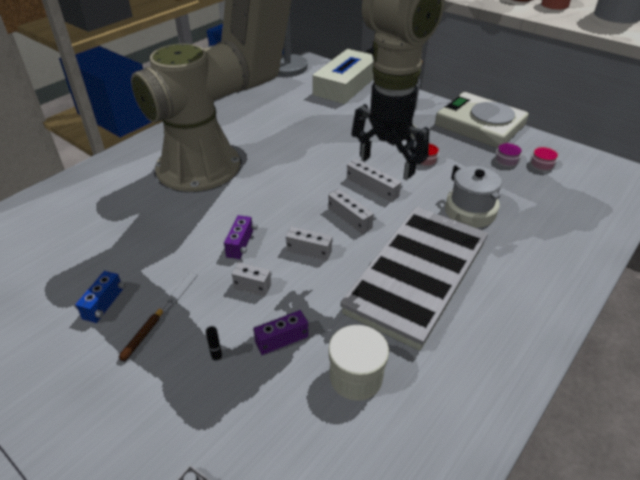

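View pics/side0.png

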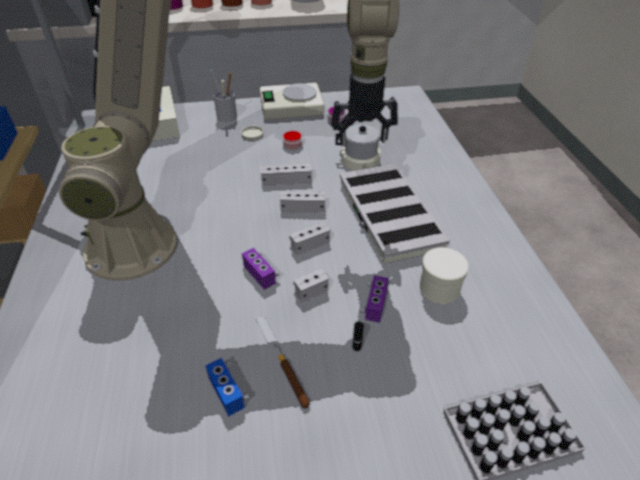

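The scene view shows moulds 2 to 5 at about (252,278), (310,243), (350,210) and (373,178). The pads run from (395,303) to (447,232). The pot at (475,195) is at the +y end and the tub at (358,360) is at the -y end. The side view agrees. Lookalikes are purple or blue, and the lipstick is at (214,342).

```bash
cat > seg.py <<'E'
from h import *
def seg(im,d,c,z0,z1,label,amin=150,grid=0.0015):
    P=cloud(d,c); hsv=cv2.cvtColor(im,cv2.COLOR_BGR2HSV)
    m=(d>0)&(P[...,2]>z0)&(P[...,2]<z1)&(P[...,0]>.25)&(P[...,0]<.9)&(abs(P[...,1])<.5)
    m=m.astype(np.uint8)
    n,l,st,ce=cv2.connectedComponentsWithStats(m,connectivity=4)
    for i in range(1,n):
        if st[i,4]<amin: continue
        s=l==i; Q=P[s]; (cx,cy),(w,h),a=cv2.minAreaRect(Q[:,:2].astype(np.float32))
        if w<h: w,h,a=h,w,a+90
        a=(a+90)%180-90
        print(label,"px",ce[i].round(),"n",st[i,4],"ctr %.4f %.4f z %.4f"%(cx,cy,np.median(Q[:,2])),"LxW %.3f %.3f ang %.1f sat %d"%(w,h,a,np.median(hsv[s][:,1])))
E
python3 - <<'E'
from seg import *
for n in ["scene","side","wrist"]:
    f=np.load(f"{n}0.npz"); 
    seg(f["im"],f["d"],f,.037,.056,n,60)
    seg(f["im"],f["d"],f,.06,.14,n+" hi",100)
E
```

```text
scene px [374. 174.] n 578 ctr 0.4131 0.2119 z 0.0433 LxW 0.149 0.040 ang -5.2 sat 11
scene px [351. 205.] n 581 ctr 0.4428 0.0795 z 0.0435 LxW 0.125 0.039 ang -10.3 sat 11
scene px [471. 206.] n 293 ctr 0.6507 0.2556 z 0.0463 LxW 0.103 0.053 ang 10.7 sat 15
scene px [415. 273.] n 9694 ctr 0.6649 0.0135 z 0.0399 LxW 0.343 0.171 ang -82.7 sat 10
scene px [237. 231.] n 514 ctr 0.3082 -0.1473 z 0.0438 LxW 0.098 0.036 ang -62.0 sat 144
scene px [309. 237.] n 564 ctr 0.4406 -0.0661 z 0.0438 LxW 0.096 0.039 ang 19.9 sat 10
scene px [250. 273.] n 512 ctr 0.4202 -0.2203 z 0.0439 LxW 0.070 0.038 ang 21.5 sat 10
scene px [280. 326.] n 901 ctr 0.5558 -0.2802 z 0.0437 LxW 0.095 0.038 ang 65.1 sat 156
scene px [214. 344.] n 80 ctr 0.4943 -0.3849 z 0.0462 LxW 0.020 0.011 ang 57.5 sat 45
scene px [355. 381.] n 345 ctr 0.7268 -0.2823 z 0.0472 LxW 0.089 0.034 ang 34.0 sat 21
scene hi px [476. 185.] n 1570 ctr 0.6426 0.2798 z 0.0953 LxW 0.113 0.109 ang 20.5 sat 18
scene hi px [358. 353.] n 2686 ctr 0.7101 -0.2581 z 0.0846 LxW 0.098 0.097 ang 15.6 sat 4
scene hi px [211. 333.] n 152 ctr 0.4903 -0.3824 
[... 995 characters left out ...]
 hi px [444. 267.] n 1418 ctr 0.7072 -0.2580 z 0.0856 LxW 0.098 0.098 ang 17.1 sat 4
side hi px [358. 327.] n 119 ctr 0.4864 -0.3825 z 0.0743 LxW 0.021 0.019 ang -42.6 sat 44
wrist px [408. 160.] n 58203 ctr 0.6651 0.0155 z 0.0404 LxW 0.341 0.171 ang -82.9 sat 8
wrist px [174. 124.] n 5137 ctr 0.4416 0.0825 z 0.0443 LxW 0.120 0.034 ang -10.9 sat 9
wrist px [191. 271.] n 2939 ctr 0.4403 -0.0629 z 0.0442 LxW 0.096 0.035 ang 19.8 sat 8
wrist px [ 76. 333.] n 2346 ctr 0.3073 -0.1427 z 0.0438 LxW 0.094 0.037 ang -62.0 sat 146
wrist px [211. 386.] n 288 ctr 0.4478 -0.2064 z 0.0436 LxW 0.034 0.011 ang -67.7 sat 8
wrist px [413. 399.] n 482 ctr 0.6841 -0.2215 z 0.0457 LxW 0.055 0.011 ang 36.6 sat 15
```

View pics/wrist0.png

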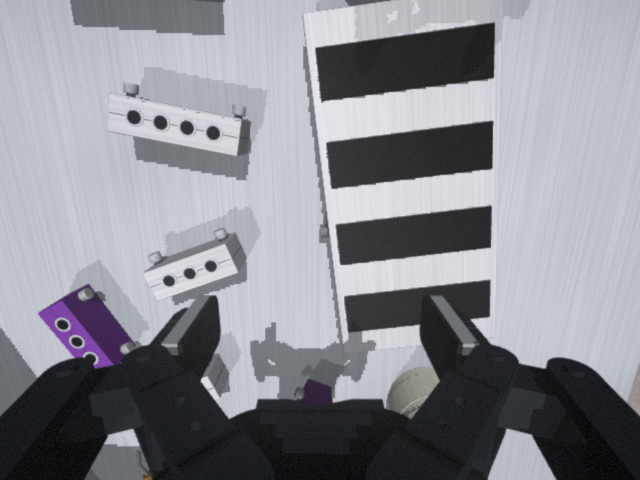

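The wrist view confirms the screws point to +y. It shows the pads clearly at (405,60), (410,155), (413,235) and (418,305), with a finger partly hiding the last. Next I'll measure the pads.

Run:
```python
from seg import *
for n in ["scene","side","wrist"]:
    f=np.load(f"{n}0.npz"); im,d=f["im"],f["d"]; P=cloud(d,f)
    hsv=cv2.cvtColor(im,cv2.COLOR_BGR2HSV)
    m=((hsv[...,2]<75)&(P[...,2]>.033)&(P[...,2]<.05)&(d>0)&(P[...,0]>.55)&(P[...,0]<.8)&(abs(P[...,1])<.22)).astype(np.uint8)
    k,l,st,ce=cv2.connectedComponentsWithStats(m,connectivity=4)
    for i in range(1,k):
        if st[i,4]<200: continue
        Q=P[l==i]; (cx,cy),(w,h),a=cv2.minAreaRect(Q[:,:2].astype(np.float32))
        if w<h: w,h,a=h,w,a+90
        a=(a+90)%180-90
        print(n,ce[i].round(),st[i,4],"%.4f %.4f z %.4f  %.3f %.3f %.1f"%(cx,cy,np.median(Q[:,2]),w,h,a))
```

```text
scene [443. 231.] 874 0.6499 0.1339 z 0.0406  0.152 0.047 8.5
scene [428. 253.] 987 0.6600 0.0523 z 0.0408  0.153 0.046 8.6
scene [412. 277.] 1142 0.6697 -0.0250 z 0.0408  0.152 0.045 7.0
scene [393. 303.] 1351 0.6798 -0.1054 z 0.0408  0.153 0.045 6.9
side [373. 178.] 404 0.6482 0.1316 z 0.0422  0.149 0.041 6.9
side [384. 195.] 463 0.6590 0.0522 z 0.0422  0.149 0.044 7.5
side [396. 213.] 537 0.6686 -0.0269 z 0.0422  0.150 0.041 6.2
side [409. 233.] 628 0.6793 -0.1059 z 0.0422  0.151 0.042 7.9
wrist [406.  62.] 9377 0.6505 0.1345 z 0.0415  0.154 0.044 7.1
wrist [411. 155.] 7446 0.6602 0.0550 z 0.0414  0.154 0.043 7.1
wrist [415. 235.] 6049 0.6703 -0.0241 z 0.0414  0.154 0.043 7.3
wrist [413. 305.] 4090 0.6800 -0.1032 z 0.0414  0.153 0.044 7.4
```

Emit:
arm_command(
  rows=[
    {"rot": [0, 0, -0.0236], "delta_pos": [0, 0, 0], "fingers": 0},
    {"rot": [0, 0, -0.0236], "delta_pos": [0, 0, 0], "fingers": 0},
    {"rot": [0, 0, -0.0236], "delta_pos": [0, 0, 0], "fingers": 0},
    {"rot": [0, 0, -0.0236], "delta_pos": [0, 0, 0], "fingers": 0},
  ],
)

```text
clock: 0.55
tcp_pos: [0.5748, 0.0, 0.2309]
orientation: [-0.0, 0.467, 0.884, -0.0]
wrist_force: [0.2, 1.2, -0.2]
finger_gap: 0.0855
```

```bash
cat > plan.py <<'E'
import sys
from h import *
from scipy.spatial.transform import Rotation as R
M={"m5":(.4115,.2123,-4.5),"m4":(.441,.081,-10.4),"m3":(.4395,-.065,20.4),"m2":(.419,-.220,22.5),
"p4":(.650,.1335,7.1),"p3":(.660,.0535,7.1),"p2":(.670,-.0255,7.1),"p1":(.680,-.105,7.1)}
def plan(name,z):
    x,y,a=M[name] if name in M else map(float,name.split(","))
    s=env.get_state(); q=np.roll(s["orientation"],-1); r=R.from_quat(q).as_matrix()
    yaw=np.degrees(np.arctan2(r[1,0],r[0,0])); dy=(a+180-yaw+180)%360-180
    rz=-dy; rf=r@R.from_euler("z",rz,degrees=True).as_matrix()
    dt=rf.T@(np.array([x,y,z])-s["tcp_pos"])
    n=max(1,int(np.ceil(abs(dt).max()/.02))); k=int(np.ceil(abs(rz)/8.5))
    print(name,"tilt %.2f"%np.degrees(np.arccos(-r[2,2])),"q6 %.2f"%s["joint_pos"][5],"gap %.4f"%s["finger_gap"])
    print("rot units total %.4f in %d rows of %.4f; shift total"%(rz/360,k,rz/360/max(k,1)),(dt/.02).round(2),"rows",n,"each",(dt/.02/n).round(3))
plan(sys.argv[1],float(sys.argv[2]))
E
python3 plan.py m5 .1
```

```text
m5 tilt 0.05 q6 0.83 gap 0.0855
rot units total -0.1421 in 7 rows of -0.0203; shift total [8.97 9.94 6.55] rows 10 each [0.897 0.994 0.655]
```

Emit:
arm_command(
  rows=[
    {"rot": [0, 0, -0.0203], "delta_pos": [0, 0, 0], "fingers": 0},
    {"rot": [0, 0, -0.0203], "delta_pos": [0, 0, 0], "fingers": 0},
    {"rot": [0, 0, -0.0203], "delta_pos": [0, 0, 0], "fingers": 0},
    {"rot": [0, 0, -0.0203], "delta_pos": [0, 0, 0], "fingers": 0},
    {"rot": [0, 0, -0.0203], "delta_pos": [0, 0, 0], "fingers": 0},
    {"rot": [0, 0, -0.0203], "delta_pos": [0, 0, 0], "fingers": 0},
    {"rot": [0, 0, -0.0203], "delta_pos": [0, 0, 0], "fingers": 0},
    {"rot": [0, 0, 0], "delta_pos": [0.9, 0.99, 0.65], "fingers": 0},
    {"rot": [0, 0, 0], "delta_pos": [0.9, 0.99, 0.65], "fingers": 0},
    {"rot": [0, 0, 0], "delta_pos": [0.9, 0.99, 0.65], "fingers": 0},
    {"rot": [0, 0, 0], "delta_pos": [0.9, 0.99, 0.65], "fingers": 0},
    {"rot": [0, 0, 0], "delta_pos": [0.9, 0.99, 0.65], "fingers": 0},
    {"rot": [0, 0, 0], "delta_pos": [0.9, 0.99, 0.65], "fingers": 0},
    {"rot": [0, 0, 0], "delta_pos": [0.9, 0.99, 0.65], "fingers": 0},
    {"rot": [0, 0, 0], "delta_pos": [0.9, 0.99, 0.65], "fingers": 0},
    {"rot": [0, 0, 0], "delta_pos": [0.9, 0.99, 0.65], "fingers": 0},
    {"rot": [0, 0, 0], "delta_pos": [0.9, 0.99, 0.65], "fingers": 0},
    {"rot": [0, 0, 0], "delta_pos": [0, 0, 0], "fingers": 0},
  ],
)

```text
clock: 2.35
tcp_pos: [0.4087, 0.2136, 0.0994]
orientation: [-0.002, 0.041, 0.999, -0.001]
wrist_force: [0.2, -0.1, 0.0]
finger_gap: 0.0854
```

```bash
python3 plan.py m5 .014
python3 - <<'E'
from seg import *
im,d,c=grab("wrist"); cv2.imwrite("pics/w1.png",im); seg(im,d,c,.037,.056,"w",500)
E
```

```text
m5 tilt 0.28 q6 0.39 gap 0.0854
rot units total -0.0004 in 1 rows of -0.0004; shift total [-0.17 -0.05  4.27] rows 5 each [-0.033 -0.01   0.854]
w px [323. 249.] n 12222 ctr 0.4125 0.2153 z 0.0446 LxW 0.145 0.034 ang -3.8 sat 10
w px [123. 291.] n 7238 ctr 0.4294 0.0849 z 0.0445 LxW 0.097 0.035 ang -11.2 sat 10
```

View pics/w1.png

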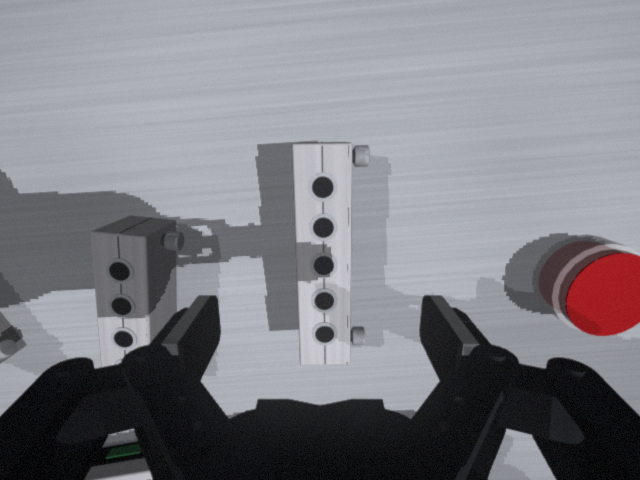

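The wrist view shows the 5-cavity mould centred between the fingers at about (323,250), straight, with its screws on the right and no obstruction.

Emit:
arm_command(
  rows=[
    {"rot": [0, 0, 0], "delta_pos": [-0.03, 0.01, 0.86], "fingers": 0},
    {"rot": [0, 0, 0], "delta_pos": [-0.03, 0.01, 0.86], "fingers": 0},
    {"rot": [0, 0, 0], "delta_pos": [-0.03, 0.01, 0.86], "fingers": 0},
    {"rot": [0, 0, 0], "delta_pos": [-0.03, 0.01, 0.86], "fingers": 0},
    {"rot": [0, 0, 0], "delta_pos": [-0.03, 0.01, 0.86], "fingers": 0},
    {"rot": [0, 0, 0], "delta_pos": [0, 0, 0], "fingers": 0},
    {"fingers": 1, "rot": [0, 0, 0], "delta_pos": [0, 0, 0]},
    {"fingers": 1, "rot": [0, 0, 0], "delta_pos": [0, 0, 0]},
    {"fingers": 1, "rot": [0, 0, 0], "delta_pos": [0, 0, 0]},
    {"fingers": 1, "rot": [0, 0, 0], "delta_pos": [0, 0, 0]},
    {"fingers": 1, "rot": [0, 0, 0], "delta_pos": [0, 0, 0]},
    {"fingers": 1, "rot": [0, 0, 0], "delta_pos": [0, 0, 0]},
    {"fingers": 1, "rot": [0, 0, 0], "delta_pos": [0, 0, 0]},
    {"fingers": 1, "rot": [0, 0, 0], "delta_pos": [0, 0, 0]},
  ],
  squeeze=60,
)

```text
clock: 3.8
tcp_pos: [0.4168, 0.214, 0.0166]
orientation: [0.001, 0.042, 0.999, 0.001]
wrist_force: [0.2, 1.3, 5.9]
finger_gap: 0.0334
```

```bash
python3 plan.py m5 .014
```

```text
m5 tilt 0.18 q6 0.39 gap 0.0334
rot units total -0.0010 in 1 rows of -0.0010; shift total [ 0.26 -0.1   0.13] rows 1 each [ 0.256 -0.104  0.127]
```

Emit:
arm_command(
  rows=[
    {"fingers": 1, "rot": [0, 0, 0], "delta_pos": [0, 0, -0.5]},
    {"fingers": 1, "rot": [0, 0, 0], "delta_pos": [0, 0, -0.9]},
    {"fingers": 1, "rot": [0, 0, 0], "delta_pos": [0, 0, -0.9]},
    {"fingers": 1, "rot": [0, 0, 0], "delta_pos": [0, 0, -0.9]},
    {"fingers": 1, "rot": [0, 0, 0], "delta_pos": [0, 0, -0.9]},
    {"fingers": 1, "rot": [0, 0, 0], "delta_pos": [0, 0, -0.9]},
    {"fingers": 1, "rot": [0, 0, 0], "delta_pos": [0, 0, -0.5]},
    {"fingers": 1, "rot": [0, 0, 0], "delta_pos": [0, 0, 0]},
    {"fingers": 1, "rot": [0, 0, 0], "delta_pos": [0, 0, 0]},
  ],
)

```text
clock: 4.7
tcp_pos: [0.415, 0.2131, 0.1248]
orientation: [-0.0, 0.042, 0.999, -0.0]
wrist_force: [0.7, 0.5, -6.3]
finger_gap: 0.0326
```

```bash
cat > inhand.py <<'E'
from h import *
# mould top in hand, in tool frame: points below wrist between fingers
from scipy.spatial.transform import Rotation as R
im,d,c=grab("wrist"); P=cloud(d,c); s=env.get_state()
r=R.from_quat(np.roll(s["orientation"],-1)).as_matrix(); T=(P-s["tcp_pos"])@r
hsv=cv2.cvtColor(im,cv2.COLOR_BGR2HSV)
m=((d>0)&(abs(T[...,1])<.025)&(T[...,2]>-.05)&(T[...,2]<-.02)&(abs(T[...,0])<.12)&(hsv[...,2]>60)).astype(np.uint8)
k,l,st,ce=cv2.connectedComponentsWithStats(m,connectivity=4); i=1+st[1:,4].argmax(); Q=T[l==i]
print("tool-frame x range",np.percentile(Q[:,0],[.5,50,99.5]).round(4),"y",np.percentile(Q[:,1],[1,50,99]).round(4),"z",np.median(Q[:,2]).round(4),"slope dz/dx",np.polyfit(Q[:,0],Q[:,2],1)[0].round(3),"n",len(Q),"px",ce[i].round(),"force",s["wrist_force"].round(1))
print("bottom below tcp", np.median(Q[:,2]).round(4)+.045, "tcp",s["tcp_pos"].round(4))
import sys
if len(sys.argv)>1: cv2.imwrite(sys.argv[1],im)
E
python3 inhand.py pics/w2.png;python3 plan.py p4 .135
```

```text
tool-frame x range [-0.031   0.0343  0.0761] y [-0.0198 -0.0004  0.0195] z -0.0283 slope dz/dx 0.004 n 24640 px [319. 252.] force [-0.9  0.2 -4.7]
bottom below tcp 0.0167 tcp [0.4147 0.213  0.1244]
p4 tilt 0.10 q6 0.39 gap 0.0327
rot units total -0.0332 in 2 rows of -0.0166; shift total [-11.18  -5.4   -0.55] rows 12 each [-0.932 -0.45  -0.045]
```

View pics/w2.png

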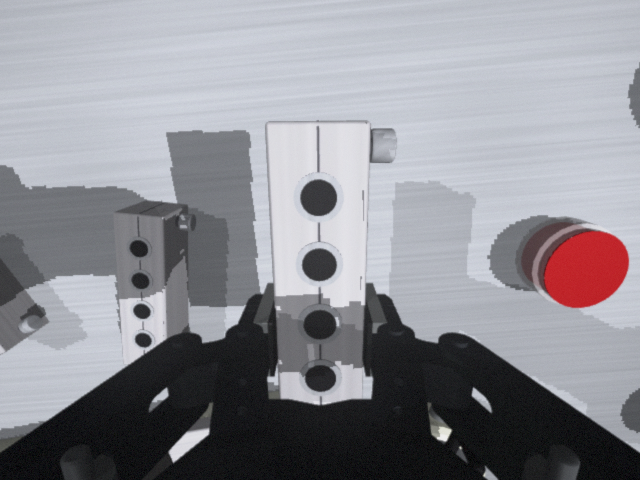

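The wrist view shows the mould held level at (319,250), centred about 4 mm along tool +x. I'll compensate for that and carry it to pad 4.

Emit:
arm_command(
  rows=[
    {"fingers": 1, "rot": [0, 0, -0.0166], "delta_pos": [0, 0, 0]},
    {"fingers": 1, "rot": [0, 0, -0.0166], "delta_pos": [0, 0, 0]},
    {"fingers": 1, "rot": [0, 0, 0], "delta_pos": [-0.5, -0.23, 0]},
    {"fingers": 1, "rot": [0, 0, 0], "delta_pos": [-0.95, -0.45, 0]},
    {"fingers": 1, "rot": [0, 0, 0], "delta_pos": [-0.95, -0.45, 0]},
    {"fingers": 1, "rot": [0, 0, 0], "delta_pos": [-0.95, -0.45, 0]},
    {"fingers": 1, "rot": [0, 0, 0], "delta_pos": [-0.95, -0.45, 0]},
    {"fingers": 1, "rot": [0, 0, 0], "delta_pos": [-0.95, -0.45, 0]},
    {"fingers": 1, "rot": [0, 0, 0], "delta_pos": [-0.95, -0.45, 0]},
    {"fingers": 1, "rot": [0, 0, 0], "delta_pos": [-0.95, -0.45, 0]},
    {"fingers": 1, "rot": [0, 0, 0], "delta_pos": [-0.95, -0.45, 0]},
    {"fingers": 1, "rot": [0, 0, 0], "delta_pos": [-0.95, -0.45, 0]},
    {"fingers": 1, "rot": [0, 0, 0], "delta_pos": [-0.95, -0.45, 0]},
    {"fingers": 1, "rot": [0, 0, 0], "delta_pos": [-0.95, -0.45, 0]},
    {"fingers": 1, "rot": [0, 0, 0], "delta_pos": [-0.43, -0.22, 0]},
    {"fingers": 1, "rot": [0, 0, 0], "delta_pos": [0, 0, 0]},
    {"fingers": 1, "rot": [0, 0, 0], "delta_pos": [0, 0, 0]},
    {"fingers": 1, "rot": [0, 0, 0], "delta_pos": [0, 0, 0]},
  ],
)

```text
clock: 6.55
tcp_pos: [0.6536, 0.1345, 0.125]
orientation: [-0.001, -0.062, 0.998, 0.0]
wrist_force: [-0.6, -0.4, -5.9]
finger_gap: 0.033
```

```bash
python3 inhand.py pics/w3.png;python3 plan.py .654,.134,7.1 .060
```

```text
tool-frame x range [-0.0305  0.034   0.0766] y [-0.02   -0.0006  0.0191] z -0.0277 slope dz/dx 0.003 n 25926 px [319. 252.] force [ 1.2  0.6 -5. ]
bottom below tcp 0.0173 tcp [0.6537 0.1346 0.1252]
.654,.134,7.1 tilt 0.05 q6 -0.04 gap 0.0326
rot units total 0.0000 in 1 rows of 0.0000; shift total [-0.01 -0.03  3.26] rows 4 each [-0.003 -0.008  0.816]
```

View pics/w3.png

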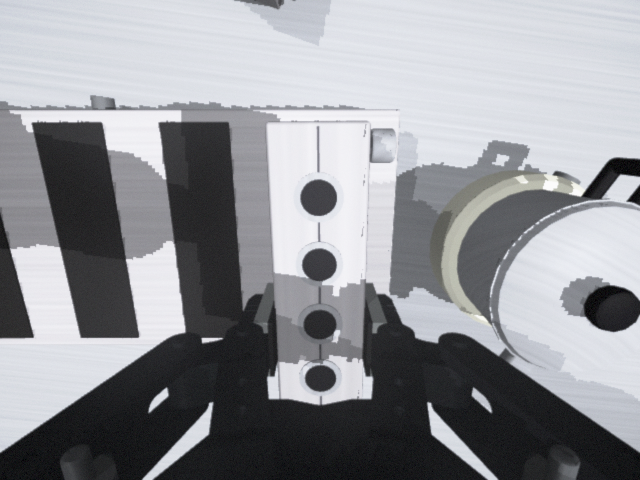

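The mould is above pad 4, parallel to it, with the pot at (600,290) well clear. I'll lower it.

Emit:
arm_command(
  rows=[
    {"fingers": 1, "rot": [0, 0, 0], "delta_pos": [0, 0, 0.6]},
    {"fingers": 1, "rot": [0, 0, 0], "delta_pos": [0, 0, 0.8]},
    {"fingers": 1, "rot": [0, 0, 0], "delta_pos": [0, 0, 0.8]},
    {"fingers": 1, "rot": [0, 0, 0], "delta_pos": [0, 0, 0.5]},
    {"fingers": 1, "rot": [0, 0, 0], "delta_pos": [0, 0, 0.3]},
    {"fingers": 1, "rot": [0, 0, 0], "delta_pos": [0, 0, 0.1]},
    {"fingers": 1, "rot": [0, 0, 0], "delta_pos": [0, 0, 0.1]},
    {"fingers": 1, "rot": [0, 0, 0], "delta_pos": [0, 0, 0.05]},
    {"fingers": 1, "rot": [0, 0, 0], "delta_pos": [0, 0, 0]},
    {"fingers": 1, "rot": [0, 0, 0], "delta_pos": [0, 0, 0]},
  ],
)

```text
clock: 7.6
tcp_pos: [0.6551, 0.1342, 0.0609]
orientation: [0.0, -0.062, 0.998, 0.0]
wrist_force: [-0.5, -0.6, -5.9]
finger_gap: 0.0331
```

Emit:
arm_command(
  rows=[
    {"fingers": 1, "rot": [0, 0, 0], "delta_pos": [0, 0, 0.05]},
    {"fingers": 1, "rot": [0, 0, 0], "delta_pos": [0, 0, 0.05]},
    {"fingers": 1, "rot": [0, 0, 0], "delta_pos": [0, 0, 0]},
    {"fingers": 1, "rot": [0, 0, 0], "delta_pos": [0, 0, 0]},
  ],
)

```text
clock: 8.0
tcp_pos: [0.6549, 0.1342, 0.0586]
orientation: [0.0, -0.062, 0.998, -0.0]
wrist_force: [-0.1, -0.4, -2.4]
finger_gap: 0.0331
```

Contact: the load is partly taken off the gripper. I'll release with the fingers partly open.

Emit:
arm_command(
  rows=[
    {"fingers": 0.35, "rot": [0, 0, 0], "delta_pos": [0, 0, 0]},
    {"fingers": 0.35, "rot": [0, 0, 0], "delta_pos": [0, 0, 0]},
    {"fingers": 0.35, "rot": [0, 0, 0], "delta_pos": [0, 0, 0]},
    {"fingers": 0.35, "rot": [0, 0, 0], "delta_pos": [0, 0, 0]},
  ],
)

```text
clock: 8.4
tcp_pos: [0.6551, 0.1342, 0.0588]
orientation: [0.0, -0.062, 0.998, 0.0]
wrist_force: [0.6, 0.3, 0.5]
finger_gap: 0.0552
```

Emit:
arm_command(
  rows=[
    {"fingers": 0.35, "rot": [0, 0, 0], "delta_pos": [0, 0, -0.5]},
    {"fingers": 0.35, "rot": [0, 0, 0], "delta_pos": [0, 0, -1]},
    {"fingers": 0.35, "rot": [0, 0, 0], "delta_pos": [0, 0, -1]},
    {"fingers": 0.35, "rot": [0, 0, 0], "delta_pos": [0, 0, -0.8]},
    {"fingers": 0.35, "rot": [0, 0, 0], "delta_pos": [0, 0, -0.3]},
    {"fingers": 0.35, "rot": [0, 0, 0], "delta_pos": [0, 0, 0]},
    {"fingers": 0.35, "rot": [0, 0, 0], "delta_pos": [0, 0, 0]},
  ],
)

```text
clock: 9.1
tcp_pos: [0.6544, 0.1341, 0.1298]
orientation: [-0.0, -0.062, 0.998, -0.0]
wrist_force: [0.5, -0.0, 0.3]
finger_gap: 0.0555
```

```bash
python3 - <<'E'
from seg import *
for n in("scene","side","wrist"):
    im,d,c=grab(n); seg(im,d,c,.077,.094,n,200)
E
python3 plan.py m4 .13
```

```text
scene px [482. 194.] n 269 ctr 0.6771 0.2492 z 0.0872 LxW 0.087 0.035 ang 43.7 sat 18
scene px [446. 217.] n 922 ctr 0.6508 0.1309 z 0.0853 LxW 0.145 0.041 ang 7.6 sat 10
scene px [358. 351.] n 2422 ctr 0.7098 -0.2576 z 0.0848 LxW 0.100 0.095 ang -54.4 sat 3
side px [374. 166.] n 529 ctr 0.6481 0.1318 z 0.0869 LxW 0.147 0.043 ang 8.9 sat 9
side px [445. 265.] n 1232 ctr 0.7077 -0.2580 z 0.0859 LxW 0.098 0.096 ang 31.8 sat 4
wrist px [319. 243.] n 14066 ctr 0.6506 0.1331 z 0.0866 LxW 0.145 0.034 ang 7.7 sat 5
wrist px [534. 240.] n 3178 ctr 0.6243 0.2609 z 0.0903 LxW 0.118 0.045 ang -31.5 sat 15
m4 tilt 0.11 q6 -0.04 gap 0.0554
rot units total 0.0486 in 3 rows of 0.0162; shift total [10.   -4.53 -0.02] rows 10 each [ 1.    -0.453 -0.002]
```

Emit:
arm_command(
  rows=[
    {"fingers": 0.35, "rot": [0, 0, 0.0162], "delta_pos": [0, 0, 0]},
    {"fingers": 0.35, "rot": [0, 0, 0.0162], "delta_pos": [0, 0, 0]},
    {"fingers": 0.35, "rot": [0, 0, 0.0162], "delta_pos": [0, 0, 0]},
    {"fingers": 0.35, "rot": [0, 0, 0], "delta_pos": [1, -0.45, 0]},
    {"fingers": 0.35, "rot": [0, 0, 0], "delta_pos": [1, -0.45, 0]},
    {"fingers": 0.35, "rot": [0, 0, 0], "delta_pos": [1, -0.45, 0]},
    {"fingers": 0.35, "rot": [0, 0, 0], "delta_pos": [1, -0.45, 0]},
    {"fingers": 0.35, "rot": [0, 0, 0], "delta_pos": [1, -0.45, 0]},
    {"fingers": 0.1, "rot": [0, 0, 0], "delta_pos": [1, -0.45, 0]},
    {"fingers": 0.1, "rot": [0, 0, 0], "delta_pos": [1, -0.45, 0.4]},
    {"fingers": 0.1, "rot": [0, 0, 0], "delta_pos": [1, -0.45, 0.4]},
    {"fingers": 0.1, "rot": [0, 0, 0], "delta_pos": [1, -0.45, 0.4]},
    {"fingers": 0.1, "rot": [0, 0, 0], "delta_pos": [1, -0.45, 0.4]},
    {"fingers": 0.1, "rot": [0, 0, 0], "delta_pos": [0, 0, 0]},
    {"fingers": 0.1, "rot": [0, 0, 0], "delta_pos": [0, 0, 0]},
    {"fingers": 0.1, "rot": [0, 0, 0], "delta_pos": [0, 0, 0]},
  ],
)

```text
clock: 10.85
tcp_pos: [0.4434, 0.0819, 0.0988]
orientation: [0.001, 0.091, 0.996, 0.0]
wrist_force: [0.1, 0.7, 0.1]
finger_gap: 0.0768
```

```bash
python3 - <<'E'
from seg import *
im,d,c=grab("wrist"); seg(im,d,c,.037,.056,"w",500)
E
python3 plan.py m4 .017
```

```text
w px [320. 244.] n 10381 ctr 0.4413 0.0823 z 0.0446 LxW 0.121 0.034 ang -10.9 sat 10
w px [ 93. 286.] n 8459 ctr 0.4397 -0.0632 z 0.0444 LxW 0.095 0.036 ang 20.0 sat 10
w px [485. 459.] n 631 ctr 0.6247 0.1737 z 0.0397 LxW 0.054 0.016 ang 6.8 sat 9
w px [139. 473.] n 535 ctr 0.5970 -0.0935 z 0.0394 LxW 0.058 0.012 ang -82.3 sat 10
m4 tilt 0.11 q6 0.19 gap 0.0768
rot units total -0.0000 in 1 rows of -0.0000; shift total [ 0.12 -0.07  4.09] rows 5 each [ 0.024 -0.013  0.818]
```

Emit:
arm_command(
  rows=[
    {"rot": [0, 0, 0], "delta_pos": [0.05, 0, 0.9], "fingers": 0.1},
    {"rot": [0, 0, 0], "delta_pos": [0.05, 0, 0.9], "fingers": 0.1},
    {"rot": [0, 0, 0], "delta_pos": [0.05, 0, 0.9], "fingers": 0.1},
    {"rot": [0, 0, 0], "delta_pos": [0.05, 0, 0.9], "fingers": 0.1},
    {"rot": [0, 0, 0], "delta_pos": [0, 0, 0.5], "fingers": 0.1},
    {"rot": [0, 0, 0], "delta_pos": [0, 0, 0], "fingers": 0.1},
    {"rot": [0, 0, 0], "delta_pos": [0, 0, 0], "fingers": 0.1},
    {"fingers": 1, "rot": [0, 0, 0], "delta_pos": [0, 0, 0]},
    {"fingers": 1, "rot": [0, 0, 0], "delta_pos": [0, 0, 0]},
    {"fingers": 1, "rot": [0, 0, 0], "delta_pos": [0, 0, 0]},
    {"fingers": 1, "rot": [0, 0, 0], "delta_pos": [0, 0, 0]},
    {"fingers": 1, "rot": [0, 0, 0], "delta_pos": [0, 0, 0]},
    {"fingers": 1, "rot": [0, 0, 0], "delta_pos": [0, 0, 0]},
    {"fingers": 1, "rot": [0, 0, 0], "delta_pos": [0, 0, 0]},
  ],
  squeeze=60,
)

```text
clock: 12.3
tcp_pos: [0.4386, 0.0827, 0.0172]
orientation: [0.001, 0.091, 0.996, 0.0]
wrist_force: [-1.0, 0.6, 6.3]
finger_gap: 0.0329
```

Emit:
arm_command(
  rows=[
    {"fingers": 1, "rot": [0, 0, 0], "delta_pos": [0, 0, -0.5]},
    {"fingers": 1, "rot": [0, 0, 0], "delta_pos": [0, 0, -0.9]},
    {"fingers": 1, "rot": [0, 0, 0], "delta_pos": [0, 0, -0.9]},
    {"fingers": 1, "rot": [0, 0, 0], "delta_pos": [0, 0, -0.9]},
    {"fingers": 1, "rot": [0, 0, 0], "delta_pos": [0, 0, -0.9]},
    {"fingers": 1, "rot": [0, 0, 0], "delta_pos": [0, 0, -0.9]},
    {"fingers": 1, "rot": [0, 0, 0], "delta_pos": [0, 0, -0.9]},
    {"fingers": 1, "rot": [0, 0, 0], "delta_pos": [0, 0, -0.3]},
    {"fingers": 1, "rot": [0, 0, 0], "delta_pos": [0, 0, 0]},
    {"fingers": 1, "rot": [0, 0, 0], "delta_pos": [0, 0, 0]},
  ],
)

```text
clock: 13.3
tcp_pos: [0.4372, 0.0825, 0.1396]
orientation: [-0.001, 0.091, 0.996, -0.0]
wrist_force: [-0.3, -0.8, -4.3]
finger_gap: 0.0327
```

```bash
python3 inhand.py;python3 plan.py p3 .135
```

```text
tool-frame x range [-0.0316  0.0194  0.057 ] y [-0.0204 -0.      0.0202] z -0.0276 slope dz/dx 0.006 n 18719 px [320. 285.] force [ 0.2 -1.2 -4.6]
bottom below tcp 0.0174 tcp [0.4369 0.0825 0.1393]
p3 tilt 0.11 q6 0.19 gap 0.0328
rot units total -0.0486 in 3 rows of -0.0162; shift total [-10.89  -2.82   0.2 ] rows 11 each [-0.99  -0.256  0.018]
```

Emit:
arm_command(
  rows=[
    {"fingers": 1, "rot": [0, 0, -0.0162], "delta_pos": [0, 0, 0]},
    {"fingers": 1, "rot": [0, 0, -0.0162], "delta_pos": [0, 0, 0]},
    {"fingers": 1, "rot": [0, 0, -0.0162], "delta_pos": [0, 0, 0]},
    {"fingers": 1, "rot": [0, 0, 0], "delta_pos": [-0.5, -0.14, 0]},
    {"fingers": 1, "rot": [0, 0, 0], "delta_pos": [-0.98, -0.255, 0]},
    {"fingers": 1, "rot": [0, 0, 0], "delta_pos": [-0.98, -0.255, 0]},
    {"fingers": 1, "rot": [0, 0, 0], "delta_pos": [-0.98, -0.255, 0]},
    {"fingers": 1, "rot": [0, 0, 0], "delta_pos": [-0.98, -0.255, 0]},
    {"fingers": 1, "rot": [0, 0, 0], "delta_pos": [-0.98, -0.255, 0]},
    {"fingers": 1, "rot": [0, 0, 0], "delta_pos": [-0.98, -0.255, 0]},
    {"fingers": 1, "rot": [0, 0, 0], "delta_pos": [-0.98, -0.255, 0]},
    {"fingers": 1, "rot": [0, 0, 0], "delta_pos": [-0.98, -0.255, 0]},
    {"fingers": 1, "rot": [0, 0, 0], "delta_pos": [-0.98, -0.255, 0]},
    {"fingers": 1, "rot": [0, 0, 0], "delta_pos": [-0.98, -0.255, 0]},
    {"fingers": 1, "rot": [0, 0, 0], "delta_pos": [-0.47, -0.14, 0.2]},
    {"fingers": 1, "rot": [0, 0, 0], "delta_pos": [0, 0, 0]},
    {"fingers": 1, "rot": [0, 0, 0], "delta_pos": [0, 0, 0]},
    {"fingers": 1, "rot": [0, 0, 0], "delta_pos": [0, 0, 0]},
  ],
)

```text
clock: 15.15
tcp_pos: [0.6575, 0.0531, 0.136]
orientation: [-0.001, -0.062, 0.998, 0.0]
wrist_force: [-1.0, -1.0, -3.4]
finger_gap: 0.0327
```

```bash
python3 inhand.py pics/w4.png;python3 plan.py .6575,.0535,7.1 .060
```

```text
tool-frame x range [-0.0311  0.021   0.0574] y [-0.0207 -0.0002  0.0199] z -0.027 slope dz/dx 0.005 n 19588 px [320. 285.] force [-0.4 -0.3 -4.8]
bottom below tcp 0.018 tcp [0.6576 0.0532 0.1363]
.6575,.0535,7.1 tilt 0.04 q6 -0.16 gap 0.0331
rot units total -0.0000 in 1 rows of -0.0000; shift total [0.   0.02 3.82] rows 4 each [0.001 0.004 0.954]
```

View pics/w4.png

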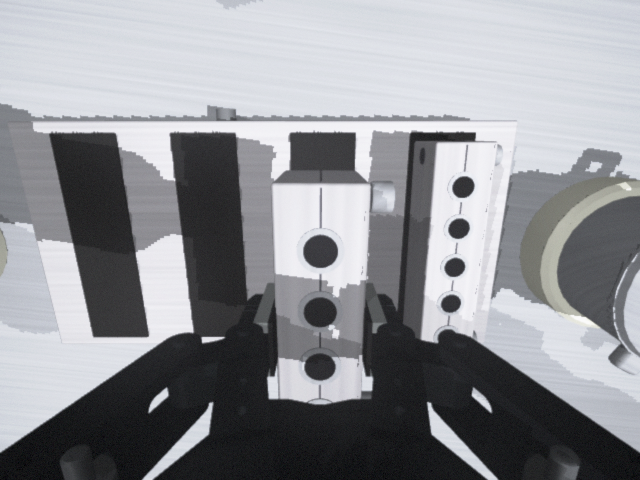

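The 4-cavity mould is over pad 3 at (322,280), and the 5-cavity one stands correctly on pad 4 at (457,240). I'll lower this one.

Emit:
arm_command(
  rows=[
    {"fingers": 1, "rot": [0, 0, 0], "delta_pos": [0, 0, 0.6]},
    {"fingers": 1, "rot": [0, 0, 0], "delta_pos": [0, 0, 0.9]},
    {"fingers": 1, "rot": [0, 0, 0], "delta_pos": [0, 0, 0.9]},
    {"fingers": 1, "rot": [0, 0, 0], "delta_pos": [0, 0, 0.7]},
    {"fingers": 1, "rot": [0, 0, 0], "delta_pos": [0, 0, 0.4]},
    {"fingers": 1, "rot": [0, 0, 0], "delta_pos": [0, 0, 0.15]},
    {"fingers": 1, "rot": [0, 0, 0], "delta_pos": [0, 0, 0.08]},
    {"fingers": 1, "rot": [0, 0, 0], "delta_pos": [0, 0, 0.05]},
    {"fingers": 1, "rot": [0, 0, 0], "delta_pos": [0, 0, 0.03]},
    {"fingers": 1, "rot": [0, 0, 0], "delta_pos": [0, 0, 0]},
    {"fingers": 1, "rot": [0, 0, 0], "delta_pos": [0, 0, 0]},
  ],
)

```text
clock: 16.3
tcp_pos: [0.6589, 0.0529, 0.0606]
orientation: [0.0, -0.062, 0.998, -0.0]
wrist_force: [0.0, 1.1, -4.0]
finger_gap: 0.033
```

Emit:
arm_command(
  rows=[
    {"fingers": 1, "rot": [0, 0, 0], "delta_pos": [0, 0, 0.05]},
    {"fingers": 1, "rot": [0, 0, 0], "delta_pos": [0, 0, 0.04]},
    {"fingers": 1, "rot": [0, 0, 0], "delta_pos": [0, 0, 0]},
    {"fingers": 1, "rot": [0, 0, 0], "delta_pos": [0, 0, 0]},
  ],
)

```text
clock: 16.7
tcp_pos: [0.6589, 0.0529, 0.0593]
orientation: [0.001, -0.062, 0.998, -0.0]
wrist_force: [-3.0, -0.2, 3.1]
finger_gap: 0.0331
```

Emit:
arm_command(
  rows=[
    {"fingers": 0.35, "rot": [0, 0, 0], "delta_pos": [0, 0, 0]},
    {"fingers": 0.35, "rot": [0, 0, 0], "delta_pos": [0, 0, 0]},
    {"fingers": 0.35, "rot": [0, 0, 0], "delta_pos": [0, 0, 0]},
    {"fingers": 0.35, "rot": [0, 0, 0], "delta_pos": [0, 0, 0]},
    {"fingers": 0.35, "rot": [0, 0, 0], "delta_pos": [0, 0, -0.5]},
    {"fingers": 0.35, "rot": [0, 0, 0], "delta_pos": [0, 0, -1]},
    {"fingers": 0.35, "rot": [0, 0, 0], "delta_pos": [0, 0, -1]},
    {"fingers": 0.35, "rot": [0, 0, 0], "delta_pos": [0, 0, -0.8]},
    {"fingers": 0.35, "rot": [0, 0, 0], "delta_pos": [0, 0, -0.3]},
    {"fingers": 0.35, "rot": [0, 0, 0], "delta_pos": [0, 0, 0]},
    {"fingers": 0.35, "rot": [0, 0, 0], "delta_pos": [0, 0, 0]},
  ],
)

```text
clock: 17.8
tcp_pos: [0.6583, 0.053, 0.1298]
orientation: [-0.0, -0.062, 0.998, 0.0]
wrist_force: [0.3, 0.7, 0.2]
finger_gap: 0.0552
```

```bash
python3 - <<'E'
from seg import *
for n in("side","wrist"):
    im,d,c=grab(n); seg(im,d,c,.077,.094,n,200)
E
python3 plan.py .4395,-.0645,20.4 .13
```

```text
side px [368. 167.] n 397 ctr 0.6335 0.1286 z 0.0867 LxW 0.118 0.044 ang 9.0 sat 9
side px [386. 183.] n 488 ctr 0.6591 0.0503 z 0.0865 LxW 0.121 0.040 ang 6.3 sat 10
side px [445. 265.] n 1229 ctr 0.7068 -0.2581 z 0.0859 LxW 0.096 0.096 ang 44.3 sat 4
wrist px [460. 235.] n 12427 ctr 0.6409 0.1315 z 0.0865 LxW 0.126 0.035 ang 7.8 sat 5
wrist px [319. 259.] n 11261 ctr 0.6616 0.0528 z 0.0866 LxW 0.121 0.034 ang 6.7 sat 7
wrist px [625. 308.] n 2630 ctr 0.6678 0.2433 z 0.0860 LxW 0.091 0.019 ang 16.1 sat 15
.4395,-.0645,20.4 tilt 0.11 q6 -0.16 gap 0.0553
rot units total -0.0370 in 2 rows of -0.0185; shift total [12.28 -1.7  -0.02] rows 13 each [ 0.945 -0.131 -0.002]
```

Emit:
arm_command(
  rows=[
    {"fingers": 0.35, "rot": [0, 0, -0.0185], "delta_pos": [0, 0, 0]},
    {"fingers": 0.35, "rot": [0, 0, -0.0185], "delta_pos": [0, 0, 0]},
    {"fingers": 0.35, "rot": [0, 0, 0], "delta_pos": [0.95, -0.13, 0]},
    {"fingers": 0.35, "rot": [0, 0, 0], "delta_pos": [0.95, -0.13, 0]},
    {"fingers": 0.35, "rot": [0, 0, 0], "delta_pos": [0.95, -0.13, 0]},
    {"fingers": 0.35, "rot": [0, 0, 0], "delta_pos": [0.95, -0.13, 0]},
    {"fingers": 0.35, "rot": [0, 0, 0], "delta_pos": [0.95, -0.13, 0]},
    {"fingers": 0.35, "rot": [0, 0, 0], "delta_pos": [0.95, -0.13, 0]},
    {"fingers": 0.35, "rot": [0, 0, 0], "delta_pos": [0.95, -0.13, 0]},
    {"fingers": 0.35, "rot": [0, 0, 0], "delta_pos": [0.95, -0.13, 0]},
    {"fingers": 0.1, "rot": [0, 0, 0], "delta_pos": [0.95, -0.13, 0]},
    {"fingers": 0.1, "rot": [0, 0, 0], "delta_pos": [0.95, -0.13, 0.4]},
    {"fingers": 0.1, "rot": [0, 0, 0], "delta_pos": [0.95, -0.13, 0.4]},
    {"fingers": 0.1, "rot": [0, 0, 0], "delta_pos": [0.95, -0.13, 0.4]},
    {"fingers": 0.1, "rot": [0, 0, 0], "delta_pos": [0.95, -0.13, 0.4]},
    {"fingers": 0.1, "rot": [0, 0, 0], "delta_pos": [0, 0, 0]},
    {"fingers": 0.1, "rot": [0, 0, 0], "delta_pos": [0, 0, 0]},
    {"fingers": 0.1, "rot": [0, 0, 0], "delta_pos": [0, 0, 0]},
  ],
)

```text
clock: 19.7
tcp_pos: [0.4399, -0.0649, 0.0986]
orientation: [0.001, -0.177, 0.984, -0.0]
wrist_force: [0.2, -0.5, 0.4]
finger_gap: 0.0767
```

```bash
python3 - <<'E'
from seg import *
im,d,c=grab("wrist"); seg(im,d,c,.037,.056,"w",500)
E
python3 plan.py .4395,-.064,20.4 .017
```

```text
w px [227.   7.] n 1684 ctr 0.3264 -0.1458 z 0.0435 LxW 0.075 0.007 ang -68.1 sat 149
w px [ 76. 130.] n 8974 ctr 0.4195 -0.2180 z 0.0444 LxW 0.070 0.036 ang 21.1 sat 11
w px [323. 252.] n 8126 ctr 0.4397 -0.0636 z 0.0446 LxW 0.095 0.034 ang 20.1 sat 10
w px [ 11. 336.] n 1099 ctr 0.5662 -0.2361 z 0.0440 LxW 0.041 0.020 ang 13.2 sat 159
w px [138. 454.] n 2484 ctr 0.6352 -0.1419 z 0.0400 LxW 0.060 0.046 ang 18.4 sat 9
.4395,-.064,20.4 tilt 0.08 q6 -0.68 gap 0.0769
rot units total 0.0001 in 1 rows of 0.0001; shift total [0.01 0.05 4.08] rows 5 each [0.003 0.01  0.817]
```

Emit:
arm_command(
  rows=[
    {"rot": [0, 0, 0], "delta_pos": [0, 0.01, 0.9], "fingers": 0.1},
    {"rot": [0, 0, 0], "delta_pos": [0, 0.01, 0.9], "fingers": 0.1},
    {"rot": [0, 0, 0], "delta_pos": [0, 0.01, 0.9], "fingers": 0.1},
    {"rot": [0, 0, 0], "delta_pos": [0, 0.02, 0.9], "fingers": 0.1},
    {"rot": [0, 0, 0], "delta_pos": [0, 0, 0.5], "fingers": 0.1},
    {"rot": [0, 0, 0], "delta_pos": [0, 0, 0], "fingers": 0.1},
    {"rot": [0, 0, 0], "delta_pos": [0, 0, 0], "fingers": 0.1},
    {"fingers": 1, "rot": [0, 0, 0], "delta_pos": [0, 0, 0]},
    {"fingers": 1, "rot": [0, 0, 0], "delta_pos": [0, 0, 0]},
    {"fingers": 1, "rot": [0, 0, 0], "delta_pos": [0, 0, 0]},
    {"fingers": 1, "rot": [0, 0, 0], "delta_pos": [0, 0, 0]},
    {"fingers": 1, "rot": [0, 0, 0], "delta_pos": [0, 0, 0]},
    {"fingers": 1, "rot": [0, 0, 0], "delta_pos": [0, 0, 0]},
    {"fingers": 1, "rot": [0, 0, 0], "delta_pos": [0, 0, 0]},
  ],
  squeeze=60,
)

```text
clock: 21.15
tcp_pos: [0.4393, -0.0641, 0.0171]
orientation: [0.001, -0.177, 0.984, -0.0]
wrist_force: [-1.5, 0.7, 6.8]
finger_gap: 0.0327
```

Emit:
arm_command(
  rows=[
    {"fingers": 1, "rot": [0, 0, 0], "delta_pos": [0, 0, -0.5]},
    {"fingers": 1, "rot": [0, 0, 0], "delta_pos": [0, 0, -0.9]},
    {"fingers": 1, "rot": [0, 0, 0], "delta_pos": [0, 0, -0.9]},
    {"fingers": 1, "rot": [0, 0, 0], "delta_pos": [0, 0, -0.9]},
    {"fingers": 1, "rot": [0, 0, 0], "delta_pos": [0, 0, -0.9]},
    {"fingers": 1, "rot": [0, 0, 0], "delta_pos": [0, 0, -0.9]},
    {"fingers": 1, "rot": [0, 0, 0], "delta_pos": [0, 0, -0.9]},
    {"fingers": 1, "rot": [0, 0, 0], "delta_pos": [0, 0, -0.3]},
    {"fingers": 1, "rot": [0, 0, 0], "delta_pos": [0, 0, 0]},
    {"fingers": 1, "rot": [0, 0, 0], "delta_pos": [0, 0, 0]},
  ],
)

```text
clock: 22.15
tcp_pos: [0.4379, -0.0638, 0.1396]
orientation: [-0.0, -0.177, 0.984, 0.0]
wrist_force: [-0.6, 0.3, -3.6]
finger_gap: 0.0335
```

```bash
python3 inhand.py;python3 plan.py p2 .135
```

```text
tool-frame x range [-0.0315  0.0136  0.0464] y [-0.0214 -0.0012  0.0159] z -0.0276 slope dz/dx 0.01 n 15440 px [318. 299.] force [ 0.9  0.2 -2.2]
bottom below tcp 0.0174 tcp [ 0.4377 -0.0637  0.1393]
p2 tilt 0.10 q6 -0.68 gap 0.0332
rot units total 0.0370 in 2 rows of 0.0185; shift total [-11.76   0.46   0.2 ] rows 12 each [-0.98   0.038  0.017]
```

Emit:
arm_command(
  rows=[
    {"fingers": 1, "rot": [0, 0, 0.0185], "delta_pos": [0, 0, 0]},
    {"fingers": 1, "rot": [0, 0, 0.0185], "delta_pos": [0, 0, 0]},
    {"fingers": 1, "rot": [0, 0, 0], "delta_pos": [-0.5, 0.02, 0]},
    {"fingers": 1, "rot": [0, 0, 0], "delta_pos": [-0.98, 0.04, 0]},
    {"fingers": 1, "rot": [0, 0, 0], "delta_pos": [-0.98, 0.04, 0]},
    {"fingers": 1, "rot": [0, 0, 0], "delta_pos": [-0.98, 0.04, 0]},
    {"fingers": 1, "rot": [0, 0, 0], "delta_pos": [-0.98, 0.04, 0]},
    {"fingers": 1, "rot": [0, 0, 0], "delta_pos": [-0.98, 0.04, 0]},
    {"fingers": 1, "rot": [0, 0, 0], "delta_pos": [-0.98, 0.04, 0]},
    {"fingers": 1, "rot": [0, 0, 0], "delta_pos": [-0.98, 0.04, 0]},
    {"fingers": 1, "rot": [0, 0, 0], "delta_pos": [-0.98, 0.04, 0]},
    {"fingers": 1, "rot": [0, 0, 0], "delta_pos": [-0.98, 0.04, 0]},
    {"fingers": 1, "rot": [0, 0, 0], "delta_pos": [-0.98, 0.04, 0]},
    {"fingers": 1, "rot": [0, 0, 0], "delta_pos": [-0.98, 0.04, 0]},
    {"fingers": 1, "rot": [0, 0, 0], "delta_pos": [-0.48, 0, 0.2]},
    {"fingers": 1, "rot": [0, 0, 0], "delta_pos": [0, 0, 0]},
    {"fingers": 1, "rot": [0, 0, 0], "delta_pos": [0, 0, 0]},
    {"fingers": 1, "rot": [0, 0, 0], "delta_pos": [0, 0, 0]},
  ],
)

```text
clock: 24.0
tcp_pos: [0.6698, -0.0258, 0.136]
orientation: [-0.001, -0.062, 0.998, 0.0]
wrist_force: [1.0, 0.2, -2.7]
finger_gap: 0.0327
```

```bash
python3 inhand.py pics/w5.png;python3 plan.py .6695,-.0255,7.1 .059
```

```text
tool-frame x range [-0.0312  0.0137  0.0466] y [-0.0211 -0.0009  0.0162] z -0.027 slope dz/dx 0.008 n 15577 px [318. 300.] force [-0.9  0.3 -3.2]
bottom below tcp 0.018 tcp [ 0.67   -0.0258  0.1364]
.6695,-.0255,7.1 tilt 0.04 q6 -0.28 gap 0.0332
rot units total 0.0000 in 1 rows of 0.0000; shift total [0.02 0.02 3.87] rows 4 each [0.005 0.005 0.967]
```

View pics/w5.png

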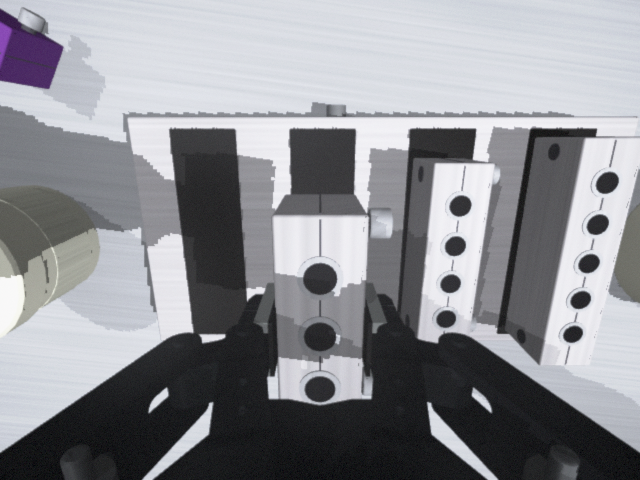

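The 3-cavity mould is over pad 2 at (320,300), and the 4- and 5-cavity moulds stand in line on the right at (452,260) and (588,250). Lowering.

Emit:
arm_command(
  rows=[
    {"fingers": 1, "rot": [0, 0, 0], "delta_pos": [0, 0, 0.6]},
    {"fingers": 1, "rot": [0, 0, 0], "delta_pos": [0, 0, 0.9]},
    {"fingers": 1, "rot": [0, 0, 0], "delta_pos": [0, 0, 0.9]},
    {"fingers": 1, "rot": [0, 0, 0], "delta_pos": [0, 0, 0.7]},
    {"fingers": 1, "rot": [0, 0, 0], "delta_pos": [0, 0, 0.4]},
    {"fingers": 1, "rot": [0, 0, 0], "delta_pos": [0, 0, 0.15]},
    {"fingers": 1, "rot": [0, 0, 0], "delta_pos": [0, 0, 0.08]},
    {"fingers": 1, "rot": [0, 0, 0], "delta_pos": [0, 0, 0.06]},
    {"fingers": 1, "rot": [0, 0, 0], "delta_pos": [0, 0, 0.05]},
    {"fingers": 1, "rot": [0, 0, 0], "delta_pos": [0, 0, 0.03]},
    {"fingers": 1, "rot": [0, 0, 0], "delta_pos": [0, 0, 0]},
    {"fingers": 1, "rot": [0, 0, 0], "delta_pos": [0, 0, 0]},
  ],
)

```text
clock: 25.25
tcp_pos: [0.671, -0.0258, 0.0592]
orientation: [0.0, -0.062, 0.998, -0.0]
wrist_force: [0.2, 0.2, -2.2]
finger_gap: 0.0332
```

Emit:
arm_command(
  rows=[
    {"fingers": 1, "rot": [0, 0, 0], "delta_pos": [0, 0, 0.04]},
    {"fingers": 1, "rot": [0, 0, 0], "delta_pos": [0, 0, 0]},
    {"fingers": 1, "rot": [0, 0, 0], "delta_pos": [0, 0, 0]},
    {"fingers": 0.35, "rot": [0, 0, 0], "delta_pos": [0, 0, 0]},
    {"fingers": 0.35, "rot": [0, 0, 0], "delta_pos": [0, 0, 0]},
    {"fingers": 0.35, "rot": [0, 0, 0], "delta_pos": [0, 0, 0]},
    {"fingers": 0.35, "rot": [0, 0, 0], "delta_pos": [0, 0, 0]},
    {"fingers": 0.35, "rot": [0, 0, 0], "delta_pos": [0, 0, -0.5]},
    {"fingers": 0.35, "rot": [0, 0, 0], "delta_pos": [0, 0, -1]},
    {"fingers": 0.35, "rot": [0, 0, 0], "delta_pos": [0, 0, -1]},
    {"fingers": 0.35, "rot": [0, 0, 0], "delta_pos": [0, 0, -0.8]},
    {"fingers": 0.35, "rot": [0, 0, 0], "delta_pos": [0, 0, -0.3]},
    {"fingers": 0.35, "rot": [0, 0, 0], "delta_pos": [0, 0, 0]},
    {"fingers": 0.35, "rot": [0, 0, 0], "delta_pos": [0, 0, 0]},
  ],
)

```text
clock: 26.65
tcp_pos: [0.6705, -0.0257, 0.1296]
orientation: [-0.0, -0.062, 0.998, 0.0]
wrist_force: [-0.6, 0.4, -1.1]
finger_gap: 0.0555
```

```bash
python3 - <<'E'
from seg import *
for n in("wrist",):
    im,d,c=grab(n); seg(im,d,c,.077,.094,n,200)
E
python3 plan.py .419,-.219,22 .13
```

```text
wrist px [591. 252.] n 15694 ctr 0.6509 0.1329 z 0.0864 LxW 0.146 0.036 ang 7.8 sat 6
wrist px [457. 244.] n 10819 ctr 0.6587 0.0522 z 0.0865 LxW 0.114 0.035 ang 6.4 sat 5
wrist px [319. 260.] n 8951 ctr 0.6719 -0.0261 z 0.0866 LxW 0.095 0.034 ang 7.0 sat 7
wrist px [  9. 290.] n 1631 ctr 0.7140 -0.2122 z 0.0835 LxW 0.065 0.014 ang -6.0 sat 14
.419,-.219,22 tilt 0.09 q6 -0.28 gap 0.0554
rot units total -0.0414 in 2 rows of -0.0207; shift total [15.26 -4.26 -0.03] rows 16 each [ 0.954 -0.266 -0.002]
```

Emit:
arm_command(
  rows=[
    {"fingers": 0.35, "rot": [0, 0, -0.0207], "delta_pos": [0, 0, 0]},
    {"fingers": 0.35, "rot": [0, 0, -0.0207], "delta_pos": [0, 0, 0]},
    {"fingers": 0.35, "rot": [0, 0, 0], "delta_pos": [0.95, -0.265, 0]},
    {"fingers": 0.35, "rot": [0, 0, 0], "delta_pos": [0.95, -0.265, 0]},
    {"fingers": 0.35, "rot": [0, 0, 0], "delta_pos": [0.95, -0.265, 0]},
    {"fingers": 0.35, "rot": [0, 0, 0], "delta_pos": [0.95, -0.265, 0]},
    {"fingers": 0.35, "rot": [0, 0, 0], "delta_pos": [0.95, -0.265, 0]},
    {"fingers": 0.35, "rot": [0, 0, 0], "delta_pos": [0.95, -0.265, 0]},
    {"fingers": 0.35, "rot": [0, 0, 0], "delta_pos": [0.95, -0.265, 0]},
    {"fingers": 0.35, "rot": [0, 0, 0], "delta_pos": [0.95, -0.265, 0]},
    {"fingers": 0.35, "rot": [0, 0, 0], "delta_pos": [0.95, -0.265, 0]},
    {"fingers": 0.35, "rot": [0, 0, 0], "delta_pos": [0.95, -0.265, 0]},
    {"fingers": 0.35, "rot": [0, 0, 0], "delta_pos": [0.95, -0.265, 0]},
    {"fingers": 0.1, "rot": [0, 0, 0], "delta_pos": [0.95, -0.265, 0]},
    {"fingers": 0.1, "rot": [0, 0, 0], "delta_pos": [0.95, -0.265, 0.4]},
    {"fingers": 0.1, "rot": [0, 0, 0], "delta_pos": [0.95, -0.265, 0.4]},
    {"fingers": 0.1, "rot": [0, 0, 0], "delta_pos": [0.95, -0.265, 0.4]},
    {"fingers": 0.1, "rot": [0, 0, 0], "delta_pos": [0.95, -0.265, 0.4]},
    {"fingers": 0.1, "rot": [0, 0, 0], "delta_pos": [0, 0, 0]},
    {"fingers": 0.1, "rot": [0, 0, 0], "delta_pos": [0, 0, 0]},
  ],
)

```text
clock: 28.7
tcp_pos: [0.4203, -0.218, 0.0976]
orientation: [-0.0, -0.19, 0.982, 0.001]
wrist_force: [-0.0, 0.5, 0.8]
finger_gap: 0.0768
```

```bash
python3 - <<'E'
from seg import *
im,d,c=grab("wrist"); seg(im,d,c,.037,.056,"w",500); cv2.imwrite("pics/w6.png",im)
E
python3 plan.py .419,-.219,22 .017
```

```text
w px [522. 124.] n 11549 ctr 0.3067 -0.1444 z 0.0444 LxW 0.096 0.034 ang -62.7 sat 149
w px [320. 254.] n 6111 ctr 0.4193 -0.2182 z 0.0445 LxW 0.070 0.034 ang 20.8 sat 10
w px [ 40. 261.] n 914 ctr 0.4845 -0.3766 z 0.0471 LxW 0.021 0.013 ang 50.3 sat 29
.419,-.219,22 tilt 0.03 q6 -1.03 gap 0.0765
rot units total -0.0000 in 1 rows of -0.0000; shift total [ 0.11 -0.01  4.05] rows 5 each [ 0.021 -0.002  0.81 ]
```

View pics/w6.png

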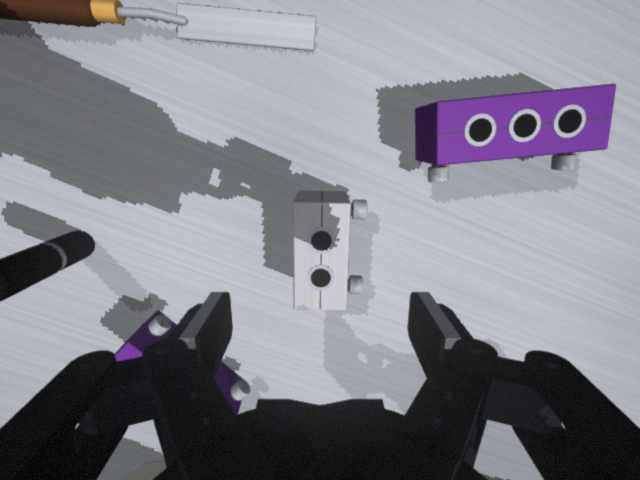

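The 2-cavity mould is centred at (321,255) with its screws on the right at (360,210) and (355,284). The lipstick at the left (45,262) is well clear.

Emit:
arm_command(
  rows=[
    {"rot": [0, 0, 0], "delta_pos": [0.02, 0, 0.9], "fingers": 0.1},
    {"rot": [0, 0, 0], "delta_pos": [0.02, 0, 0.9], "fingers": 0.1},
    {"rot": [0, 0, 0], "delta_pos": [0.02, 0, 0.9], "fingers": 0.1},
    {"rot": [0, 0, 0], "delta_pos": [0, 0, 0.9], "fingers": 0.1},
    {"rot": [0, 0, 0], "delta_pos": [0, 0, 0.45], "fingers": 0.1},
    {"rot": [0, 0, 0], "delta_pos": [0, 0, 0], "fingers": 0.1},
    {"rot": [0, 0, 0], "delta_pos": [0, 0, 0], "fingers": 0.1},
    {"fingers": 1, "rot": [0, 0, 0], "delta_pos": [0, 0, 0]},
    {"fingers": 1, "rot": [0, 0, 0], "delta_pos": [0, 0, 0]},
    {"fingers": 1, "rot": [0, 0, 0], "delta_pos": [0, 0, 0]},
    {"fingers": 1, "rot": [0, 0, 0], "delta_pos": [0, 0, 0]},
    {"fingers": 1, "rot": [0, 0, 0], "delta_pos": [0, 0, 0]},
    {"fingers": 1, "rot": [0, 0, 0], "delta_pos": [0, 0, 0]},
    {"fingers": 1, "rot": [0, 0, 0], "delta_pos": [0, 0, 0]},
  ],
  squeeze=60,
)

```text
clock: 30.15
tcp_pos: [0.4201, -0.219, 0.0179]
orientation: [0.001, -0.191, 0.982, -0.0]
wrist_force: [-0.6, 0.9, 6.3]
finger_gap: 0.0331
```

Emit:
arm_command(
  rows=[
    {"fingers": 1, "rot": [0, 0, 0], "delta_pos": [0, 0, -0.5]},
    {"fingers": 1, "rot": [0, 0, 0], "delta_pos": [0, 0, -0.9]},
    {"fingers": 1, "rot": [0, 0, 0], "delta_pos": [0, 0, -0.9]},
    {"fingers": 1, "rot": [0, 0, 0], "delta_pos": [0, 0, -0.9]},
    {"fingers": 1, "rot": [0, 0, 0], "delta_pos": [0, 0, -0.9]},
    {"fingers": 1, "rot": [0, 0, 0], "delta_pos": [0, 0, -0.9]},
    {"fingers": 1, "rot": [0, 0, 0], "delta_pos": [0, 0, -0.9]},
    {"fingers": 1, "rot": [0, 0, 0], "delta_pos": [0, 0, -0.3]},
    {"fingers": 1, "rot": [0, 0, 0], "delta_pos": [0, 0, 0]},
    {"fingers": 1, "rot": [0, 0, 0], "delta_pos": [0, 0, 0]},
  ],
)

```text
clock: 31.15
tcp_pos: [0.4191, -0.2184, 0.1404]
orientation: [-0.0, -0.191, 0.982, 0.0]
wrist_force: [-0.2, 0.1, -2.8]
finger_gap: 0.0332
```

```bash
python3 inhand.py;python3 plan.py p1 .135
```

```text
tool-frame x range [-0.0326  0.0073  0.0352] y [-0.0217 -0.0013  0.0158] z -0.0269 slope dz/dx 0.01 n 13207 px [318. 317.] force [-0.5 -0.3 -3.1]
bottom below tcp 0.018099999999999998 tcp [ 0.4189 -0.2183  0.1401]
p1 tilt 0.10 q6 -1.03 gap 0.0333
rot units total 0.0414 in 2 rows of 0.0207; shift total [-13.66   4.01   0.24] rows 14 each [-0.975  0.286  0.017]
```

Emit:
arm_command(
  rows=[
    {"fingers": 1, "rot": [0, 0, 0.0207], "delta_pos": [0, 0, 0]},
    {"fingers": 1, "rot": [0, 0, 0.0207], "delta_pos": [0, 0, 0]},
    {"fingers": 1, "rot": [0, 0, 0], "delta_pos": [-0.5, 0.15, 0]},
    {"fingers": 1, "rot": [0, 0, 0], "delta_pos": [-0.98, 0.285, 0]},
    {"fingers": 1, "rot": [0, 0, 0], "delta_pos": [-0.98, 0.285, 0]},
    {"fingers": 1, "rot": [0, 0, 0], "delta_pos": [-0.98, 0.285, 0]},
    {"fingers": 1, "rot": [0, 0, 0], "delta_pos": [-0.98, 0.285, 0]},
    {"fingers": 1, "rot": [0, 0, 0], "delta_pos": [-0.98, 0.285, 0]},
    {"fingers": 1, "rot": [0, 0, 0], "delta_pos": [-0.98, 0.285, 0]},
    {"fingers": 1, "rot": [0, 0, 0], "delta_pos": [-0.98, 0.285, 0]},
    {"fingers": 1, "rot": [0, 0, 0], "delta_pos": [-0.98, 0.285, 0]},
    {"fingers": 1, "rot": [0, 0, 0], "delta_pos": [-0.98, 0.285, 0]},
    {"fingers": 1, "rot": [0, 0, 0], "delta_pos": [-0.98, 0.285, 0]},
    {"fingers": 1, "rot": [0, 0, 0], "delta_pos": [-0.98, 0.285, 0]},
    {"fingers": 1, "rot": [0, 0, 0], "delta_pos": [-0.98, 0.285, 0]},
    {"fingers": 1, "rot": [0, 0, 0], "delta_pos": [-0.9, 0.285, 0]},
    {"fingers": 1, "rot": [0, 0, 0], "delta_pos": [-0.5, 0.15, 0.2]},
    {"fingers": 1, "rot": [0, 0, 0], "delta_pos": [0, 0, 0]},
    {"fingers": 1, "rot": [0, 0, 0], "delta_pos": [0, 0, 0]},
    {"fingers": 1, "rot": [0, 0, 0], "delta_pos": [0, 0, 0]},
  ],
)

```text
clock: 33.2
tcp_pos: [0.6799, -0.1058, 0.1368]
orientation: [-0.001, -0.062, 0.998, 0.0]
wrist_force: [0.8, -1.6, -1.8]
finger_gap: 0.033
```

```bash
python3 inhand.py pics/w7.png;python3 plan.py p1 .0595
```

```text
tool-frame x range [-0.0324  0.0084  0.0353] y [-0.0213 -0.0001  0.0209] z -0.0262 slope dz/dx 0.006 n 13575 px [320. 317.] force [ 0.6  0.1 -2.4]
bottom below tcp 0.018799999999999997 tcp [ 0.6801 -0.1059  0.1372]
p1 tilt 0.03 q6 -0.39 gap 0.0333
rot units total -0.0001 in 1 rows of -0.0001; shift total [-0.    0.05  3.88] rows 4 each [-0.001  0.011  0.971]
```

View pics/w7.png

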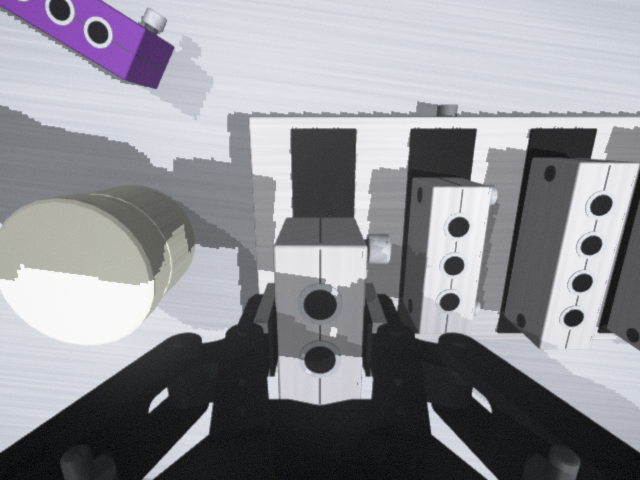

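The 2-cavity mould is over pad 1 at (321,310), with the other moulds in line to its right. I'll lower it.

Emit:
arm_command(
  rows=[
    {"fingers": 1, "rot": [0, 0, 0], "delta_pos": [0, 0.03, 0.6]},
    {"fingers": 1, "rot": [0, 0, 0], "delta_pos": [0, 0.02, 0.9]},
    {"fingers": 1, "rot": [0, 0, 0], "delta_pos": [0, 0, 0.9]},
    {"fingers": 1, "rot": [0, 0, 0], "delta_pos": [0, 0, 0.7]},
    {"fingers": 1, "rot": [0, 0, 0], "delta_pos": [0, 0, 0.4]},
    {"fingers": 1, "rot": [0, 0, 0], "delta_pos": [0, 0, 0.15]},
    {"fingers": 1, "rot": [0, 0, 0], "delta_pos": [0, 0, 0.08]},
    {"fingers": 1, "rot": [0, 0, 0], "delta_pos": [0, 0, 0.06]},
    {"fingers": 1, "rot": [0, 0, 0], "delta_pos": [0, 0, 0.04]},
    {"fingers": 1, "rot": [0, 0, 0], "delta_pos": [0, 0, 0.03]},
    {"fingers": 1, "rot": [0, 0, 0], "delta_pos": [0, 0, 0]},
    {"fingers": 1, "rot": [0, 0, 0], "delta_pos": [0, 0, 0]},
  ],
)

```text
clock: 34.45
tcp_pos: [0.6808, -0.1046, 0.0602]
orientation: [0.0, -0.062, 0.998, -0.0]
wrist_force: [0.4, 0.2, -2.2]
finger_gap: 0.0328
```

Emit:
arm_command(
  rows=[
    {"fingers": 1, "rot": [0, 0, 0], "delta_pos": [0, 0, 0.04]},
    {"fingers": 1, "rot": [0, 0, 0], "delta_pos": [0, 0, 0]},
    {"fingers": 1, "rot": [0, 0, 0], "delta_pos": [0, 0, 0]},
  ],
)

```text
clock: 34.75
tcp_pos: [0.6809, -0.1045, 0.06]
orientation: [0.0, -0.062, 0.998, -0.0]
wrist_force: [-2.5, 0.7, 4.9]
finger_gap: 0.0333
```

Emit:
arm_command(
  rows=[
    {"fingers": 0.35, "rot": [0, 0, 0], "delta_pos": [0, 0, 0]},
    {"fingers": 0.35, "rot": [0, 0, 0], "delta_pos": [0, 0, 0]},
    {"fingers": 0.35, "rot": [0, 0, 0], "delta_pos": [0, 0, 0]},
    {"fingers": 0.35, "rot": [0, 0, 0], "delta_pos": [0, 0, 0]},
    {"fingers": 0.35, "rot": [0, 0, 0], "delta_pos": [0, 0, -0.5]},
    {"fingers": 0.35, "rot": [0, 0, 0], "delta_pos": [0, 0, -1]},
    {"fingers": 0.35, "rot": [0, 0, 0], "delta_pos": [0, 0, -1]},
    {"fingers": 0.35, "rot": [0, 0, 0], "delta_pos": [0, 0, -1]},
    {"fingers": 0.35, "rot": [0, 0, 0], "delta_pos": [0, 0, -1]},
    {"fingers": 0.35, "rot": [0, 0, 0], "delta_pos": [0, 0, -1]},
    {"fingers": 0.35, "rot": [0, 0, 0], "delta_pos": [0, 0, -1]},
    {"fingers": 0.35, "rot": [0, 0, 0], "delta_pos": [0, 0, 0]},
    {"fingers": 0.35, "rot": [0, 0, 0], "delta_pos": [0, 0, 0]},
    {"fingers": 0.35, "rot": [0, 0, 0], "delta_pos": [0, 0, 0]},
  ],
)

```text
clock: 36.15
tcp_pos: [0.68, -0.1044, 0.1879]
orientation: [-0.001, -0.062, 0.998, 0.0]
wrist_force: [-0.3, 0.4, 0.2]
finger_gap: 0.0555
```

Run:
```python
from seg import *
for n in("wrist","scene","side"):
    im,d,c=grab(n); seg(im,d,c,.077,.094,n,200)
    if n!="wrist": seg(im,d,c,.06,.076,n+" lip",30)
    cv2.imwrite(f"pics/{n}9.png",im)
print(env.get_state()["qvel"].round(3))
```

```text
wrist px [622. 252.] n 5599 ctr 0.6531 0.1222 z 0.0861 LxW 0.147 0.034 ang 16.2 sat 7
wrist px [530. 231.] n 8001 ctr 0.6618 0.0525 z 0.0864 LxW 0.120 0.036 ang 6.5 sat 7
wrist px [424. 234.] n 5823 ctr 0.6722 -0.0262 z 0.0865 LxW 0.095 0.035 ang 7.1 sat 7
wrist px [119. 245.] n 12701 ctr 0.7095 -0.2549 z 0.0854 LxW 0.098 0.097 ang 15.2 sat 2
wrist px [319. 235.] n 4168 ctr 0.6811 -0.1049 z 0.0865 LxW 0.071 0.034 ang 6.9 sat 7
scene px [478. 192.] n 355 ctr 0.6565 0.2626 z 0.0884 LxW 0.105 0.069 ang 26.4 sat 18
scene px [451. 219.] n 788 ctr 0.6622 0.1334 z 0.0854 LxW 0.123 0.041 ang 6.8 sat 10
scene px [435. 241.] n 707 ctr 0.6660 0.0512 z 0.0854 LxW 0.112 0.039 ang 7.3 sat 10
scene px [416. 264.] n 705 ctr 0.6728 -0.0283 z 0.0856 LxW 0.095 0.038 ang 7.1 sat 10
scene px [394. 289.] n 655 ctr 0.6812 -0.1076 z 0.0856 LxW 0.070 0.037 ang 6.8 sat 10
scene px [358. 351.] n 2419 ctr 0.7101 -0.2576 z 0.0849 LxW 0.097 0.095 ang -52.8 sat 5
scene lip px [472. 199.] n 232 ctr 0.6537 0.2470 z 0.0678 LxW 0.096 0.038 ang 10.9 sat 18
scene lip px [447. 228.] n 365 ctr 0.6664 0.1174 z 0.0683 LxW 0
[... 964 characters left out ...]
98 0.097 ang -11.5 sat 7
side lip px [360. 148.] n 159 ctr 0.6345 0.2517 z 0.0681 LxW 0.098 0.045 ang -17.4 sat 16
side lip px [374. 173.] n 271 ctr 0.6437 0.1157 z 0.0682 LxW 0.146 0.048 ang -9.7 sat 11
side lip px [385. 191.] n 233 ctr 0.6548 0.0374 z 0.0686 LxW 0.124 0.046 ang -14.6 sat 11
side lip px [398. 209.] n 197 ctr 0.6649 -0.0399 z 0.0677 LxW 0.101 0.046 ang -18.3 sat 11
side lip px [409. 229.] n 165 ctr 0.6697 -0.1168 z 0.0681 LxW 0.080 0.043 ang -29.5 sat 11
side lip px [441. 280.] n 172 ctr 0.6914 -0.2817 z 0.0701 LxW 0.095 0.040 ang -32.2 sat 19
side lip px [358. 328.] n 84 ctr 0.4862 -0.3835 z 0.0727 LxW 0.020 0.018 ang -26.7 sat 47
[-0.001 -0.002  0.007  0.003 -0.    -0.001]
```

View pics/scene9.png

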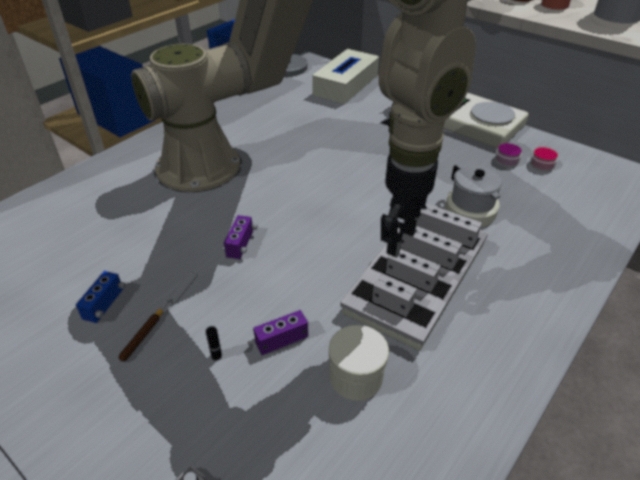

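All four moulds stand on their pads in order, from the 5-cavity by the pot at (450,222) to the 2-cavity at (394,292). The lipstick at (214,342) hasn't moved and the gripper is clear.

```bash
python3 -c "
from workcell import env; print(env.hand_in())"
```

```text
the job is handed in; nothing more can be done
None
```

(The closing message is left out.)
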